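# Close the gap in the pinball playfield

### The arm

A 7-joint arm with a two-finger parallel gripper is mounted at the origin on the work surface. World frame = base frame: x ahead of the robot, y to its left, z up, the work surface at z = 0. Lengths are in mm, angles in rad, forces in N, time in s.
With the tool pointing down it reaches from about 400 to 850 mm from the base axis. Payload 10.4 kg.
Tool frame: the origin (TCP) lies midway between the tips of the shut fingers; the grasp point (between the pads) lies 19 mm behind it (manip.tcp_to_grasp is the distance from the TCP to the grasp point, in mm); z points along the fingers, y is the direction in which the jaws open and shut (so a half turn about z gives the same grasp; the last joint's range is limited). The gripper opens to 87 mm and grips with 3 to 60 N. Pads are 19 mm wide; open, the fingers measure 117 mm over their backs; the gripper's body (75 mm by 190 mm) begins 51 mm behind the grasp point.
Start: joints at [1.309, 0.332, -0.065, 1.46, 0.022, 1.35, -0.088], TCP at [147.857, -607.284, 194.576] pointing down, gripper open.
Joint ranges: [-2.6, 2.6], [-0.5, 2.12], [-1.47, 1.34], [0.16, 2.42], [-1.27, 4.41], [0.06, 2.06], [-2.6, 2.6]. Speed limits (rad/s): [2.22, 2.22, 2.79, 2.79, 3.14, 3.14, 3.14].

### API

Orientations are given as a unit quaternion [x, y, z, w].
In Python, from workcell import manip, eyes, workorder gives the robot as it stands. The module is installed in compiled form; this text tells all that it offers.
- The arm moves only by the tool play_rows, never from a script. Its argument "targets" is a list of rows, each an object with "linear": the shift along the tool's x, y, z in mm, a list of three; "delta_rot": the turn, a rotation vector about the tool's x, y, z in degrees, a list of three. A call has 1 to 8 rows; each row is the pose to reach, as a shift and turn from the pose measured when the call began, along the tool's axes at that moment; what a row does not reach only later rows make up. A row lasts 1/10 s, in which the tool goes at most 50 mm and 8.59 degrees, less where a joint would pass 70% of its speed; a pose out of reach is approached as far as the arm can. A call with a gripper value outside its range is refused whole. "hand" is the closure, from 0 (fully open) to 1 (shut), set as the call begins (left out, the last holds). The fingers move at their own pace and stop on an object; "newtons" is the grip in N (left out, the last holds). Time passes only in rows, so rows that repeat a pose let the fingers close. It gives the time, the measured TCP pose, the force and the opening at its end, in the units of the state.
- manip.sense(): the state, without advancing time (a new reading comes with each control period).
- eyes.camera(name): name is "scene" or "top" or "wrist"; returns a dict with "frame" (384x512x3 uint8, red, green, blue), "z_map" (384x512 float32, mm along the optical axis (not along the pixel's ray), 0 where there is no reading), "camera_matrix" (3x3 intrinsics, pixels), "camera_from_world" (4x4, takes a point from world to camera coordinates). Camera axes: x right, y down, z forward; pixel columns grow to the right and rows downward; lengths in mm; the calibration is good to about 2 mm. A picture is of the moment at which its call begins.
- workorder.finish_job(): hands the job in, once; it reports no verdict.
The state is a dict: "clock": time; "joint_pos": joint angles; "qd": joint speeds; "effort": joint torques, N m; "position": TCP position; "eef_rot": TCP orientation; "contact_force": force on the tool from outside, world axes, zero at the start; "ft_torque": the same for the moment, N m; "grip_width": opening from 0.0 (shut) to 1.0 (fully open).
Only numpy, scipy, OpenCV 4.12 (cv2) and the standard library are available. Lean on these libraries where they do the work, as an engineer would, in place of code of your own. Each camera call takes 0.05 s, during which the arm holds its last target. There are 200 camera calls.

### The job

Pick up the loose yellow playfield section and butt it flush against the open end of the fixed yellow section (the end away from its white wall), long edges in line, so that the gap is closed and the playfield and its blue lane guide run straight on. Leave it lying flat on the green mat, let go, and leave the red section where it is.

Things in the scene. Friction and masses are not known exactly. Their poses are not given: they have to be found in the camera images.
- fixed_section: Playfield section fixed on the flat green mat (3 mm thick): deck 90 (its x) x 100 (y) x 18 mm, yellow top, upright blue lane guide on it (14 in x, 70 in y, centred, top 58 mm above underside), white posts 10 mm high at the corners. White wall 120 x 12 x 55 mm high closes its +y end; open end: face at y = -50 mm. Origin: centre of the underside; z up. Yaw within 20 degrees of the world's axes.
- yellow_section: Loose section to join, 0.15 to 0.31 kg, flat on the mat to the world's -y of the fixed one, turned up to 30 degrees: same deck (90 x, 100 y, 18 mm), blue lane guide (14 x, 70 y, top at 58 mm: grip this) and posts, yellow top, no wall; either end may be joined. Origin: centre of the underside; z up, y along the guide. Flush, its origin is 100 mm from the fixed one's, along that one's -y.
- red_section: Bystander: a loose section of the same shape and size with a red top and a blue lane guide, on the same mat; it and the yellow one swap places at random. Origin: centre of the underside.
There are look-alikes about, which are no part of the job. What is shaped like the yellow_section but turquoise is not meant.

How it is judged (in metres and radians):
At the end, for the whole second after the job is handed in: The yellow section lies flat on the mat (tilt under 0.1 rad, height within 6 mm), at rest, origin 100 mm along -y from the fixed section's: within 10 mm along y (a gap of 10 mm at most), 15 mm sideways and 0.175 rad in line. The red section is within 30 mm of its start (y of yellow_section in the frame of fixed_section between -0.11 and -0.09 m and x of yellow_section in the frame of fixed_section between -0.015 and 0.015 m and z of yellow_section in the frame of fixed_section between -0.006 and 0.006 m and angle between the y axis of yellow_section and the y axis of fixed_section, either way round below 0.175 rad and angle between yellow_section's own z axis and vertical below 0.1 rad and linear speed of yellow_section below 0.02 m/s and distance of red_section from where it was at the start of the episode below 0.03 m); the robot touches nothing.
It fails at once if the red section is moved by more than 30 mm (distance of red_section from where it was at the start of the episode above 0.03 m).
It fails at once if the yellow section is tipped over (angle between yellow_section's own z axis and vertical above 0.8 rad).
It also fails if it takes over 37 s, if anything falls off the work surface, if the arm or the gripper's body presses on something with over 40 N, if the wrist force passes 120 N, or if a joint passes its speed limit or range.

## Working session

There is one attempt and no reset: what is moved stays moved. The work goes in short steps, Python scripts to look and compute and a tool call to move; the robot and the scene stay as the last step left them, time stands still between calls to the robot, and variables do not carry over. Pictures are saved under pics/ and viewed, about 8 in all and at most 12, crops included, and the job is handed in when it is done.

Besides the shell and the picture viewer there is one more tool, called by a JSON object that holds its "op" and its "data", one argument or row to a line. play_rows: Moves the arm, as the interface text tells. Its arguments: {"type":"object","properties":{"targets":{"type":"array"},"hand":{"type":"number"},"newtons":{"type":"number"}},"required":["targets"]}

```bash
mkdir -p pics; python3 - <<'E'
from workcell import manip, eyes
import cv2, pickle, numpy as np
s=manip.sense(); print(s['position'],s['eef_rot'],s['clock'],s['grip_width'])
d={n:eyes.camera(n) for n in('top','scene')}
pickle.dump(d,open('c0.pkl','wb'))
for n in d:
    cv2.imwrite(f'pics/{n}0.png',cv2.cvtColor(d[n]['frame'],cv2.COLOR_RGB2BGR)); print(n,d[n]['camera_from_world'].round(2).tolist(),d[n]['camera_matrix'].round(0).tolist())
E
```

```text
[ 147.69374612 -606.85244955  193.76717784] [ 9.92880804e-01  1.19110015e-01 -1.29500699e-04 -7.04465183e-04] 0.0 1.0023269010115687
top [[0.02, -1.0, 0.01, -55.52], [-0.99, -0.02, -0.14, 405.7], [0.14, -0.01, -0.99, 842.52], [0.0, 0.0, 0.0, 1.0]] [[403.0, 0.0, 256.0], [0.0, 403.0, 195.0], [0.0, 0.0, 1.0]]
scene [[-0.86, 0.51, -0.02, 377.6], [0.3, 0.47, -0.83, -76.11], [-0.41, -0.72, -0.56, 1274.36], [0.0, 0.0, 0.0, 1.0]] [[403.0, 0.0, 255.0], [0.0, 403.0, 194.0], [0.0, 0.0, 1.0]]
```

View pics/top0.png

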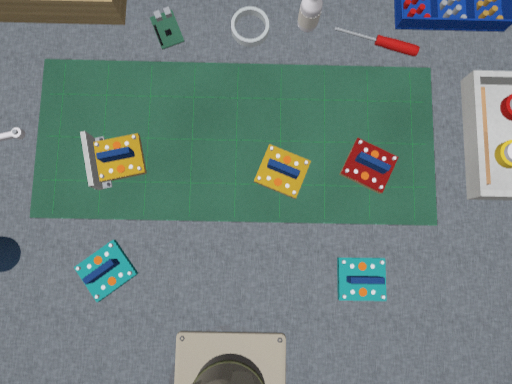

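View pics/scene0.png

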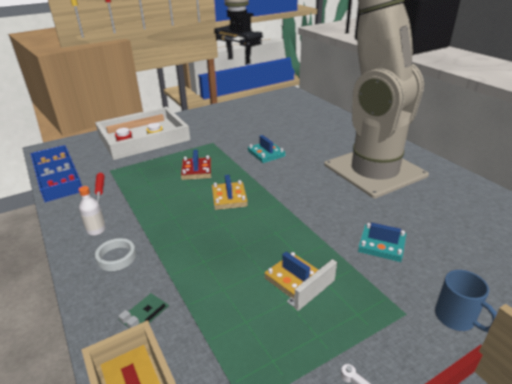

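The top view shows the fixed section at (119,157) with its wall on the left, the loose yellow one at (283,171) and the red one at (370,165). Two turquoise look-alikes lie off the mat. The scene view agrees.

```bash
cat > h.py <<'E'
import numpy as np, cv2
def plane(c,uv,z):
    T=np.linalg.inv(c['camera_from_world']); r=np.c_[uv,np.ones(len(uv))]@np.linalg.inv(c['camera_matrix']).T@T[:3,:3].T
    o=T[:3,3]; return o+r*((z-o[2])/r[:,2])[:,None]
def cloud(c):
    v,u=np.mgrid[:384,:512]; uv=np.c_[u.ravel(),v.ravel(),np.ones(u.size)]
    p=(uv@np.linalg.inv(c['camera_matrix']).T)*c['z_map'].reshape(-1,1)
    T=np.linalg.inv(c['camera_from_world']); return (p@T[:3,:3].T+T[:3,3]).reshape(384,512,3)
def hsv(c): return cv2.cvtColor(c['frame'],cv2.COLOR_RGB2HSV)
COL={'yellow':((18,120,120),(32,255,255)),'blue':((106,120,30),(125,255,255))}
def mask(c,k): return cv2.inRange(hsv(c),*COL[k])
def rect(p):
    (x,y),(w,h),a=cv2.minAreaRect(p[:,:2].astype(np.float32))
    if w<h: w,h,a=h,w,a+90
    return round(x,1),round(y,1),round(w,1),round(h,1),round((a+90)%180-90,1)  # a: angle of long side from world x
E
python3 - <<'E'
import pickle; from h import *
d=pickle.load(open('c0.pkl','rb')); c=d['top']; P=cloud(c)
T=np.linalg.inv(c['camera_from_world']); print(T[:3,3])
H=hsv(c)
for u,v in((120,157),(283,171),(372,163)):
    print('obj',u,v,'hsv guide',H[v-2,u-3],P[v-2,u-3].round(1),'mat z',P[110,u].round(1))
    for k,z in(('yellow',21),('blue',61)):
        m=mask(c,k).copy(); w=np.zeros_like(m); w[v-32:v+33,u-32:u+33]=1; m=m*w
        vv,uu=np.nonzero(m); 
        if len(uu)<20: print(k,len(uu));continue
        Q=P[vv,uu]; s=Q[:,2]>z-8
        if s.sum()<20: print('few',np.percentile(Q[:,2],[5,50,95]));continue
        print(k,s.sum(),'zmed',np.median(Q[s,2]).round(1),'cloud',rect(Q[s]),'plane',rect(plane(c,np.c_[uu,vv][s],z)))
E
```

```text
[286.82855166 -40.08738322 890.86175093]
obj 120 157 hsv guide [108 158  87] [482.4 246.6  56.8] mat z [601.1 265.9   0.7]
yellow 1180 zmed 21.0 cloud (385.9, 153.2, 414.8, 128.9, 45.6) plane (486.2, 255.2, 101.1, 90.5, -77.0)
blue 230 zmed 60.7 cloud (405.2, 113.0, 383.5, 51.9, 60.0) plane (482.8, 252.4, 69.7, 19.6, -77.1)
obj 283 171 hsv guide [107 185 106] [458.4 -97.8  61.2] mat z [ 608.3 -107.4    3.6]
yellow 1228 zmed 21.2 cloud (396.7, -79.0, 233.0, 100.0, -21.5) plane (462.7, -105.0, 99.9, 90.2, 68.7)
blue 216 zmed 61.0 cloud (376.9, -77.8, 194.5, 67.1, -17.7) plane (461.2, -104.4, 67.6, 14.7, 68.1)
obj 372 163 hsv guide [108 162 131] [ 478.8 -285.    63.9] mat z [ 612.6 -312.     4.2]
yellow 0
blue 233 zmed 60.9 cloud (402.4, -170.5, 343.2, 60.5, -58.4) plane (477.2, -295.3, 69.9, 21.0, 67.2)
```

{"op": "play_rows", "data": {
  "targets": [
    {"linear": [424,-413,0],"delta_rot": [0,0,-55]},
    {"linear": [424,-413,0],"delta_rot": [0,0,-55]},
    {"linear": [424,-413,0],"delta_rot": [0,0,-55]},
    {"linear": [424,-413,0],"delta_rot": [0,0,-55]},
    {"linear": [424,-413,0],"delta_rot": [0,0,-55]},
    {"linear": [424,-413,0],"delta_rot": [0,0,-55]},
    {"linear": [424,-413,0],"delta_rot": [0,0,-55]},
    {"linear": [424,-413,0],"delta_rot": [0,0,-55]}
  ],
  "hand": 0
}}

```text
clock: 0.9
position: [360.6, -266.3, 194.3]
eef_rot: [0.825, 0.565, 0.0, -0.0]
contact_force: [1.2, -0.2, 0.1]
grip_width: 1.001
```

```bash
cat >> h.py <<'E'
from scipy.spatial.transform import Rotation as R
def goto(s,xyz,xang):
    "shift/turn in tool axes to reach TCP xyz, pointing down, tool x at world angle xang deg"
    R0=R.from_quat(s['eef_rot']); a=np.radians(xang)
    Rt=R.from_matrix(np.array([[np.cos(a),np.sin(a),0],[np.sin(a),-np.cos(a),0],[0,0,-1]]))
    print('t',round(s['clock'],2),'at',np.round(s['position'],1),'lin',R0.inv().apply(np.array(xyz)-s['position']).round(1),'rot',np.degrees((R0.inv()*Rt).as_rotvec()).round(2),'F',np.round(s['contact_force'],1),'w',round(s['grip_width'],3))
E
python3 -c "
from h import *; from workcell import manip
goto(manip.sense(),(462,-105,190),68.5)"
```

```text
t 0.9 at [ 360.6 -266.3  194.3] lin [187.1  36.3   4.4] rot [-0.05 -0.03  0.31] F [ 1.2 -0.2  0.1] w 1.001
```

{"op": "play_rows", "data": {
  "targets": [
    {"linear": [187,36,4],"delta_rot": [0,0,0]},
    {"linear": [187,36,4],"delta_rot": [0,0,0]},
    {"linear": [187,36,4],"delta_rot": [0,0,0]},
    {"linear": [187,36,4],"delta_rot": [0,0,0]},
    {"linear": [187,36,4],"delta_rot": [0,0,0]},
    {"linear": [187,36,4],"delta_rot": [0,0,0]}
  ]
}}

```text
clock: 1.5
position: [461.7, -104.3, 190.0]
eef_rot: [0.824, 0.566, -0.0, -0.001]
contact_force: [0.3, -0.2, -0.6]
grip_width: 0.999
```

```bash
python3 - <<'E'
from h import *; from workcell import manip,eyes
s=manip.sense(); goto(s,(462,-105,190),68.5)
c=eyes.camera('wrist'); cv2.imwrite('pics/w1.png',c['frame'][:,:,::-1]); P=cloud(c)
import pickle; pickle.dump(c,open('w1.pkl','wb'))
for k,z in(('yellow',21),('blue',61)):
    m=mask(c,k)*((P[...,2]>z-8)&(P[...,2]<z+8)&(c['z_map']>0)); n,l,st,_=cv2.connectedComponentsWithStats(m)
    i=1+st[1:,4].argmax(); vv,uu=np.nonzero(l==i); print(k,st[i],'zmed',np.median(P[vv,uu,2]),'cloud',rect(P[vv,uu]),'plane',rect(plane(c,np.c_[uu,vv],z)))
E
```

```text
t 1.5 at [ 461.7 -104.3  190. ] lin [-0.5  0.6  0. ] rot [-0.1  -0.03  0.43] F [ 0.3 -0.2 -0.6] w 0.999
yellow [ 217  121   84   90 5681] zmed 21.199370883679478 cloud (462.5, -104.3, 100.6, 90.0, 68.4) plane (462.7, -104.0, 100.3, 90.0, 68.5)
blue [252 139  14  69 903] zmed 61.10702630279354 cloud (462.7, -103.7, 69.5, 12.8, 68.6) plane (462.8, -103.4, 68.9, 12.7, 68.7)
```

View pics/w1.png

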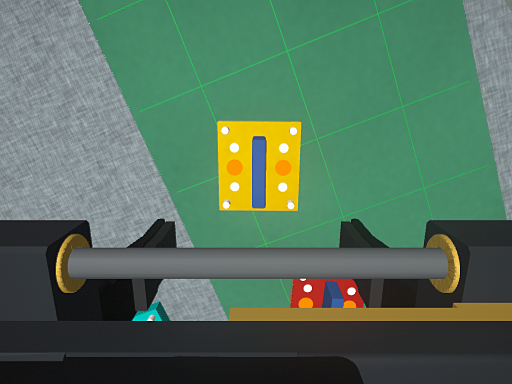

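The wrist view shows the yellow deck at (259,166) with its guide upright and central. It measures (462.6, -104) with the axis at 68.5°. I'll go down and grip.

{"op": "play_rows", "data": {
  "targets": [
    {"linear": [0.7,0.8,45],"delta_rot": [0,0,0.4]},
    {"linear": [0.7,0.8,90],"delta_rot": [0,0,0.4]},
    {"linear": [0.7,0.8,120],"delta_rot": [0,0,0.4]},
    {"linear": [0.7,0.8,140],"delta_rot": [0,0,0.4]},
    {"linear": [0.7,0.8,150],"delta_rot": [0,0,0.4]},
    {"linear": [0.7,0.8,157],"delta_rot": [0,0,0.4]},
    {"linear": [0.7,0.8,157],"delta_rot": [0,0,0.4]}
  ]
}}

```text
clock: 2.25
position: [461.8, -105.6, 33.0]
eef_rot: [0.827, 0.562, -0.001, -0.001]
contact_force: [-0.4, 0.6, 0.2]
grip_width: 1.001
```

{"op": "play_rows", "data": {
  "targets": [
    {"linear": [0,0,0],"delta_rot": [0,0,0]},
    {"linear": [0,0,0],"delta_rot": [0,0,0]},
    {"linear": [0,0,0],"delta_rot": [0,0,0]},
    {"linear": [0,0,0],"delta_rot": [0,0,0]},
    {"linear": [0,0,0],"delta_rot": [0,0,0]},
    {"linear": [0,0,0],"delta_rot": [0,0,0]},
    {"linear": [0,0,0],"delta_rot": [0,0,0]},
    {"linear": [0,0,0],"delta_rot": [0,0,0]}
  ],
  "hand": 1,
  "newtons": 30
}}

```text
clock: 3.05
position: [461.8, -105.6, 33.0]
eef_rot: [0.827, 0.562, -0.001, -0.001]
contact_force: [0.8, -0.5, -0.5]
grip_width: 0.358
```

{"op": "play_rows", "data": {
  "targets": [
    {"linear": [0,0,-4],"delta_rot": [0,0,0]},
    {"linear": [0,0,-15],"delta_rot": [0,0,0]},
    {"linear": [0,0,-35],"delta_rot": [0,0,0]},
    {"linear": [0,0,-60],"delta_rot": [0,0,0]},
    {"linear": [0,0,-80],"delta_rot": [0,0,0]},
    {"linear": [0,0,-80],"delta_rot": [0,0,0]},
    {"linear": [0,0,-80],"delta_rot": [0,0,0]}
  ]
}}

```text
clock: 3.75
position: [462.2, -105.8, 113.5]
eef_rot: [0.827, 0.562, -0.0, -0.0]
contact_force: [0.3, 0.2, -0.2]
grip_width: 0.003
```

```bash
python3 - <<'E'
from h import *; from workcell import manip,eyes
s=manip.sense(); goto(s,(480,100,113),103)
c=eyes.camera('wrist'); cv2.imwrite('pics/w2.png',c['frame'][:,:,::-1])
E
```

```text
t 3.75 at [ 462.2 -105.8  113.5] lin [197.9 -59.5   0.5] rot [ -0.05  -0.   -34.67] F [ 0.3  0.2 -0.2] w 0.003
```

View pics/w2.png

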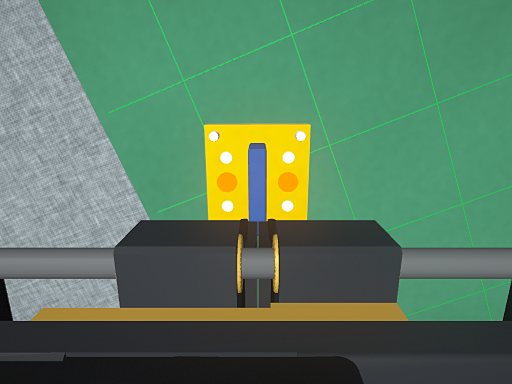

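The gripper was still closing (0.36) when I lifted, so it came up empty. The section still stands flat. I'll reopen, re-measure and allow more time for the fingers.

{"op": "play_rows", "data": {
  "targets": [
    {"linear": [0,0,-70],"delta_rot": [0,0,0]},
    {"linear": [0,0,-70],"delta_rot": [0,0,0]},
    {"linear": [0,0,-70],"delta_rot": [0,0,0]},
    {"linear": [0,0,-70],"delta_rot": [0,0,0]},
    {"linear": [0,0,-70],"delta_rot": [0,0,0]},
    {"linear": [0,0,-70],"delta_rot": [0,0,0]},
    {"linear": [0,0,-70],"delta_rot": [0,0,0]},
    {"linear": [0,0,-70],"delta_rot": [0,0,0]}
  ],
  "hand": 0
}}

```text
clock: 4.6
position: [461.6, -105.7, 182.4]
eef_rot: [0.827, 0.562, -0.001, -0.001]
contact_force: [0.1, 0.2, 0.0]
grip_width: 0.652
```

```bash
cat > m.py <<'E'
from h import *; from workcell import manip,eyes
s=manip.sense(); c=eyes.camera('wrist'); P=cloud(c)
for k,z in(('yellow',21),('blue',61)):
    m=mask(c,k)*((P[...,2]>z-8)&(P[...,2]<z+8)&(c['z_map']>0)); n,l,st,_=cv2.connectedComponentsWithStats(m)
    i=1+st[1:,4].argmax(); vv,uu=np.nonzero(l==i); print(k,st[i],'cloud',rect(P[vv,uu]),'plane',rect(plane(c,np.c_[uu,vv],z)))
E
python3 - <<'E'
from m import *
goto(s,(462.6,-104,33),68.5)
E
```

```text
yellow [ 216  120   86   91 5936] cloud (462.7, -103.9, 99.8, 90.1, 68.4) plane (462.8, -103.7, 99.2, 90.1, 68.4)
blue [252 138  13  71 899] cloud (462.6, -103.6, 69.3, 12.0, 68.4) plane (462.8, -103.2, 69.2, 11.9, 68.3)
t 4.6 at [ 461.6 -105.7  182.4] lin [  2.    0.8 149.4] rot [-0.17  0.01 -0.16] F [0.1 0.2 0. ] w 0.652
```

Unmoved. I'll go down again and close with plenty of dwell.

{"op": "play_rows", "data": {
  "targets": [
    {"linear": [2,0.8,40],"delta_rot": [0,0,0]},
    {"linear": [2,0.8,80],"delta_rot": [0,0,0]},
    {"linear": [2,0.8,110],"delta_rot": [0,0,0]},
    {"linear": [2,0.8,130],"delta_rot": [0,0,0]},
    {"linear": [2,0.8,142],"delta_rot": [0,0,0]},
    {"linear": [2,0.8,149],"delta_rot": [0,0,0]},
    {"linear": [2,0.8,149],"delta_rot": [0,0,0]}
  ]
}}

```text
clock: 5.35
position: [462.8, -103.9, 33.3]
eef_rot: [0.827, 0.562, -0.001, -0.001]
contact_force: [-0.1, -0.2, 1.0]
grip_width: 0.998
```

{"op": "play_rows", "data": {
  "targets": [
    {"linear": [0,0,0],"delta_rot": [0,0,0]},
    {"linear": [0,0,0],"delta_rot": [0,0,0]},
    {"linear": [0,0,0],"delta_rot": [0,0,0]},
    {"linear": [0,0,0],"delta_rot": [0,0,0]},
    {"linear": [0,0,0],"delta_rot": [0,0,0]},
    {"linear": [0,0,0],"delta_rot": [0,0,0]},
    {"linear": [0,0,0],"delta_rot": [0,0,0]},
    {"linear": [0,0,0],"delta_rot": [0,0,0]}
  ],
  "hand": 1,
  "newtons": 30
}}

```text
clock: 6.15
position: [462.8, -104.0, 33.3]
eef_rot: [0.827, 0.562, -0.001, -0.001]
contact_force: [0.1, 0.3, 0.1]
grip_width: 0.36
```

{"op": "play_rows", "data": {
  "targets": [
    {"linear": [0,0,0],"delta_rot": [0,0,0]},
    {"linear": [0,0,0],"delta_rot": [0,0,0]},
    {"linear": [0,0,0],"delta_rot": [0,0,0]},
    {"linear": [0,0,0],"delta_rot": [0,0,0]},
    {"linear": [0,0,0],"delta_rot": [0,0,0]},
    {"linear": [0,0,0],"delta_rot": [0,0,0]}
  ]
}}

```text
clock: 6.75
position: [463.0, -104.0, 33.5]
eef_rot: [0.827, 0.562, -0.001, -0.001]
contact_force: [0.8, -0.5, 2.6]
grip_width: 0.006
```

The fingers shut to 0.006, but a held guide should read about 0.16. I need to look.

```bash
python3 - <<'E'
from m import *
goto(s,(462.6,-104,33),68.5)
t=eyes.camera('scene')
a=cv2.resize(t['frame'][100:260,150:350],(500,400),interpolation=cv2.INTER_CUBIC)
b=cv2.resize(c['frame'],(533,400))
cv2.imwrite('pics/w3.png',cv2.resize(np.hstack([a,b]),(800,310))[:,:,::-1])
E
```

```text
yellow [ 184  135  147   85 9631] cloud (471.2, -82.7, 90.6, 54.3, -21.5) plane (471.3, -82.4, 90.1, 54.4, -21.6)
blue [ 244  174   25   48 1134] cloud (470.4, -83.4, 25.6, 12.7, 68.7) plane (470.6, -83.3, 25.2, 12.6, 68.3)
t 6.75 at [ 463.  -104.    33.5] lin [-0.1 -0.4  0.5] rot [-0.15 -0.   -0.16] F [ 0.8 -0.5  2.6] w 0.006
```

View pics/w3.png

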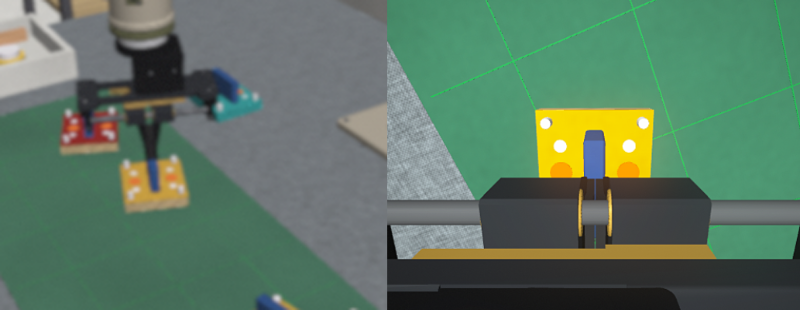

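Left crop: the gripper is down on the yellow section. Right crop: the fingers straddle the guide at about (595,180), slightly wider apart than when shut empty. The width reading may be unreliable, so I'll lift a little as a test.

{"op": "play_rows", "data": {
  "targets": [
    {"linear": [0,0,-3],"delta_rot": [0,0,0]},
    {"linear": [0,0,-8],"delta_rot": [0,0,0]},
    {"linear": [0,0,-14],"delta_rot": [0,0,0]},
    {"linear": [0,0,-20],"delta_rot": [0,0,0]},
    {"linear": [0,0,-20],"delta_rot": [0,0,0]},
    {"linear": [0,0,-20],"delta_rot": [0,0,0]}
  ]
}}

```text
clock: 7.45
position: [463.2, -104.2, 53.7]
eef_rot: [0.827, 0.562, -0.001, -0.001]
contact_force: [-0.4, -0.2, 0.3]
grip_width: 0.001
```

```bash
python3 - <<'E'
from h import *; from workcell import manip,eyes
s=manip.sense(); goto(s,(462.6,-104,33),68.5); c=eyes.camera('wrist'); P=cloud(c)
for k in('yellow','blue'):
    q=P[mask(c,k)>0][:,2]; print(k,len(q),np.percentile(q,[10,50,90]).round(1))
a=cv2.imread('pics/w2.png'); b=c['frame'][:,:,::-1]
cv2.imwrite('pics/w4.png',np.hstack([a[200:310,180:340],b[200:310,180:340]]).repeat(2,0).repeat(2,1))
E
```

```text
t 7.45 at [ 463.2 -104.2   53.7] lin [-0.  -0.5 20.7] rot [-0.12  0.   -0.17] F [-0.4 -0.2  0.3] w 0.001
yellow 15073 [ 20.6  21.9 180.8]
blue 1419 [ 60.2  61.2 184.1]
```

View pics/w4.png

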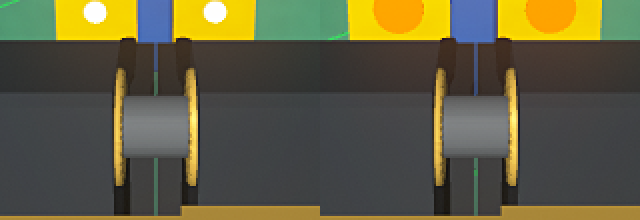

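Still flat on the mat with nothing gripped. I'll measure where the fingertips really are from depth.

```bash
python3 - <<'E'
from h import *; from workcell import manip,eyes
s=manip.sense(); p=s['position']
print(s['joint_pos'],p)
for n in('scene','wrist','top'):
    c=eyes.camera(n); P=cloud(c); H=hsv(c)
    T=c['camera_from_world']; q=T[:3,:3]@p+T[:3,3]; uv=c['camera_matrix']@q; print(n,'TCP px',(uv/uv[2])[:2].round(1),'dist',q[2].round(0),'cam at',np.linalg.inv(T)[:3,3].round(0))
    dk=(H[...,2]<75)&(H[...,1]<120)&(c['z_map']>0)&(np.hypot(*(P[...,:2]-p[:2]).transpose(2,0,1))<70)&(P[...,2]>25)
    v,u=np.nonzero(dk); Q=P[v,u]; 
    if len(Q):
        o=np.argsort(Q[:,2])[:400:40]; print(len(Q)); print(np.c_[u,v,Q][o].round(1))
    if n=='scene':
        U,V=(uv/uv[2])[:2].astype(int); 
        cv2.imwrite('pics/s5.png',cv2.resize(c['frame'][V-70:V+40,U-70:U+70,::-1],None,fx=5,fy=5,interpolation=cv2.INTER_NEAREST))
E
```

```text
[ 0.75749648  0.20473463 -0.68069262  1.97796333  0.15070284  1.01135852
 -0.37187562] [ 462.96832548 -104.1166552    53.45330035]
scene TCP px [228.1 183. ] dist 1130.0 cam at [871. 763. 657.]
1360
[[ 227.   175.   465.9 -101.6   81.8]
 [ 224.   170.   475.7  -97.6  102.9]
 [ 226.   162.   464.5 -105.4  120.6]
 [ 225.   160.   469.8  -99.4  131.2]
 [ 233.   156.   462.   -65.5  156.6]
 [ 232.   154.   464.3  -66.   163. ]
 [ 233.   152.   461.6  -64.9  168.5]
 [ 238.   148.   445.7  -66.8  174.7]
 [ 208.   146.   514.1 -100.9  184.7]
 [ 245.   142.   427.   -62.1  188.8]]
wrist TCP px [257.5 220. ] dist 202.0 cam at [489. -40. 244.]
53410
[[ 267.   221.   468.9 -104.4   60.6]
 [ 252.   223.   464.1  -94.    84.8]
 [ 261.   225.   468.4  -95.6   87.8]
 [ 266.   228.   470.6  -96.7   91.4]
 [ 251.   230.   463.7  -94.1   93.8]
 [ 243.   229.   460.7  -91.3   96.1]
 [ 267.   233.   470.9  -96.8   97.9]
 [ 264.   234.   469.6  -96.1   99.5]
 [ 271.   233.   473.   -96.2  101.2]
 [ 271.   234.   473.   -96.   102.8]]
top TCP px [282.7 167.7] dist 854.0 cam at [287. -40. 891.]
346
[[ 263.   177.   420.7  -59.5  168.5]
 [ 264.   176.   417.8  -60.5  194.1]
 [ 268.   168.   430.6  -67.1  202.2]
 [ 266.   150.   450.2  -61.5  251.1]
 [ 266.   108.   459.2  -55.   421. ]
 [ 280.    62.   491.8  -67.9  475.4]
 [ 352.    81.   466.2 -143.2  488. ]
 [ 280.    95.   444.1  -66.5  500.3]
 [ 357.   119.   419.6 -143.7  503.3]]
```

View pics/s5.png

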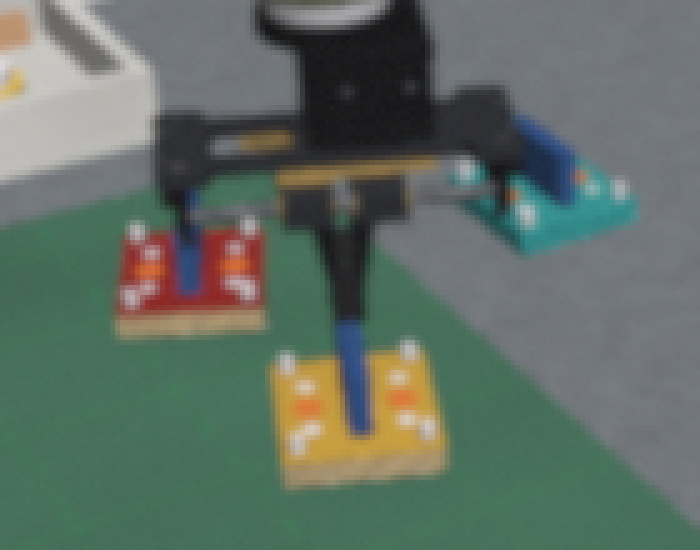

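In the scene view the fingertips end at (227,177), where the depth reads z≈80. The reported TCP z is 54, so the real tips seem to be 20–28 mm higher than reported. That would explain the empty grasps. I'll lift, open and measure the open tips to confirm it.

{"op": "play_rows", "data": {
  "targets": [
    {"linear": [0,0,-30],"delta_rot": [0,0,0]},
    {"linear": [0,0,-60],"delta_rot": [0,0,0]},
    {"linear": [0,0,-70],"delta_rot": [0,0,0]},
    {"linear": [0,0,-70],"delta_rot": [0,0,0]}
  ]
}}

```text
clock: 8.05
position: [463.9, -104.4, 124.3]
eef_rot: [0.827, 0.562, -0.0, -0.0]
contact_force: [-0.3, -0.4, 0.6]
grip_width: 0.005
```

{"op": "play_rows", "data": {
  "targets": [
    {"linear": [0,0,0],"delta_rot": [0,0,0]},
    {"linear": [0,0,0],"delta_rot": [0,0,0]},
    {"linear": [0,0,0],"delta_rot": [0,0,0]},
    {"linear": [0,0,0],"delta_rot": [0,0,0]},
    {"linear": [0,0,0],"delta_rot": [0,0,0]},
    {"linear": [0,0,0],"delta_rot": [0,0,0]},
    {"linear": [0,0,0],"delta_rot": [0,0,0]}
  ],
  "hand": 0
}}

```text
clock: 8.75
position: [463.9, -104.4, 124.2]
eef_rot: [0.827, 0.562, -0.0, -0.0]
contact_force: [-0.4, -0.6, -0.5]
grip_width: 0.56
```

```bash
python3 - <<'E'
from h import *; from workcell import manip,eyes
s=manip.sense(); p=s['position']; goto(s,(462.6,-104,30),68.5)
M=R.from_quat(s['eef_rot'])
for n in('scene','wrist'):
    c=eyes.camera(n); P=cloud(c); H=hsv(c)
    L=M.inv().apply((P-p).reshape(-1,3)).reshape(P.shape)   # tool coordinates
    dk=(H[...,2]<75)&(c['z_map']>0)&(abs(L[...,1])<70)&(abs(L[...,0])<25)&(L[...,2]<10)&(L[...,2]>-110)
    for sgn in(1,-1):
        Q=L[dk&(sgn*L[...,1]>0)]; Q=Q[np.argsort(-Q[:,2])]; print(n,sgn,len(Q)); print(Q[:25:3].round(1).tolist())
    if n=='scene': cv2.imwrite('pics/s6.png',cv2.resize(c['frame'][80:215,140:320,::-1],None,fx=4.4,fy=4.4,interpolation=cv2.INTER_NEAREST))
E
```

```text
t 8.75 at [ 463.9 -104.4  124.2] lin [-0.1 -1.3 94.2] rot [-0.04  0.01 -0.18] F [-0.4 -0.6 -0.5] w 0.56
scene 1 71
[[9.0, 28.7, -31.8], [10.8, 31.2, -36.0], [8.8, 28.1, -40.6], [8.4, 30.4, -43.5], [8.0, 30.2, -46.2], [6.6, 29.9, -48.4], [12.0, 32.6, -51.4], [10.9, 32.4, -53.8], [8.9, 32.1, -55.6]]
scene -1 86
[[9.9, -29.5, -32.3], [10.2, -27.0, -35.7], [10.3, -27.1, -38.7], [9.9, -29.9, -41.2], [11.8, -27.2, -45.4], [10.5, -30.1, -47.4], [9.5, -30.4, -49.8], [11.0, -30.4, -53.4], [10.2, -25.3, -56.4]]
wrist 1 2147
[[9.0, 27.7, -27.8], [0.8, 26.3, -28.5], [9.3, 29.6, -28.7], [9.4, 30.7, -28.8], [9.4, 28.0, -28.9], [-3.5, 26.4, -29.1], [9.5, 30.1, -29.2], [-1.6, 26.3, -29.4], [11.3, 31.5, -29.5]]
wrist -1 2210
[[-1.7, -26.3, -27.9], [9.2, -27.3, -28.4], [11.0, -33.5, -28.7], [11.0, -34.0, -28.8], [0.6, -26.0, -29.2], [1.2, -25.9, -29.3], [11.3, -31.7, -29.5], [9.7, -28.2, -29.6], [-4.3, -26.1, -29.8]]
```

View pics/s6.png

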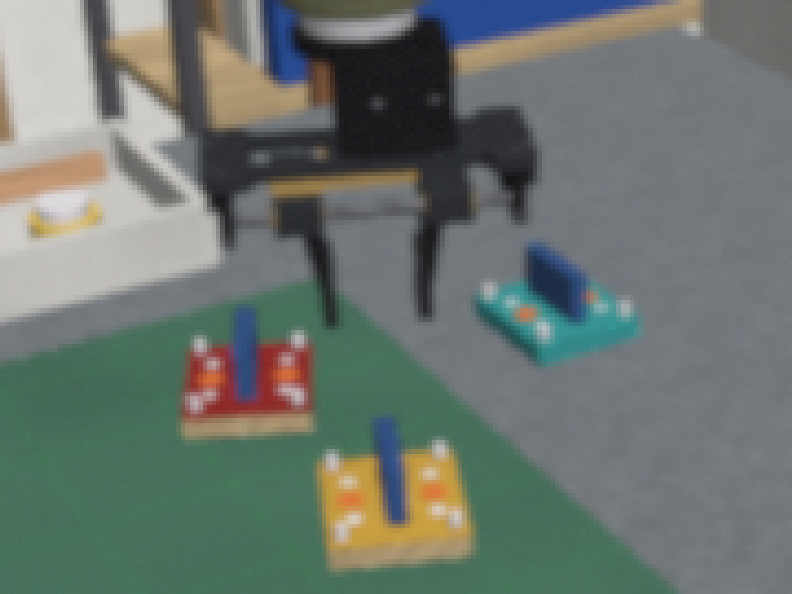

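Both cameras put the open tips 28 mm behind the reported TCP, at tool z = -28 and symmetric in y. I'll allow for this by aiming for a reported TCP z of about 7, which puts the tips at about 35.

{"op": "play_rows", "data": {
  "targets": [
    {"linear": [0,-1,40],"delta_rot": [0,0,0]},
    {"linear": [0,-1,75],"delta_rot": [0,0,0]},
    {"linear": [0,-1,95],"delta_rot": [0,0,0]},
    {"linear": [0,-1,105],"delta_rot": [0,0,0]},
    {"linear": [0,-1,112],"delta_rot": [0,0,0]},
    {"linear": [0,-1,117],"delta_rot": [0,0,0]},
    {"linear": [0,-1,117],"delta_rot": [0,0,0]}
  ],
  "hand": 0.4
}}

```text
clock: 9.55
position: [463.2, -104.1, 7.5]
eef_rot: [0.827, 0.561, -0.0, -0.0]
contact_force: [0.8, 0.4, 0.5]
grip_width: 0.6
```

{"op": "play_rows", "data": {
  "targets": [
    {"linear": [0,0,0],"delta_rot": [0,0,0]},
    {"linear": [0,0,0],"delta_rot": [0,0,0]},
    {"linear": [0,0,0],"delta_rot": [0,0,0]},
    {"linear": [0,0,0],"delta_rot": [0,0,0]},
    {"linear": [0,0,0],"delta_rot": [0,0,0]},
    {"linear": [0,0,0],"delta_rot": [0,0,0]},
    {"linear": [0,0,0],"delta_rot": [0,0,0]},
    {"linear": [0,0,0],"delta_rot": [0,0,0]}
  ],
  "hand": 1,
  "newtons": 30
}}

```text
clock: 10.35
position: [463.2, -104.1, 7.6]
eef_rot: [0.827, 0.562, -0.0, -0.0]
contact_force: [0.2, 0.7, 2.3]
grip_width: 0.157
```

{"op": "play_rows", "data": {
  "targets": [
    {"linear": [0,0,0],"delta_rot": [0,0,0]},
    {"linear": [0,0,0],"delta_rot": [0,0,0]}
  ]
}}

```text
clock: 10.55
position: [463.2, -104.1, 7.6]
eef_rot: [0.827, 0.562, -0.0, -0.0]
contact_force: [-0.4, -0.1, 1.7]
grip_width: 0.154
```

Gripped: 0.155 of 87 mm is 13.5 mm, which fits the guide. Lifting.

{"op": "play_rows", "data": {
  "targets": [
    {"linear": [0,0,-5],"delta_rot": [0,0,0]},
    {"linear": [0,0,-15],"delta_rot": [0,0,0]},
    {"linear": [0,0,-30],"delta_rot": [0,0,0]},
    {"linear": [0,0,-40],"delta_rot": [0,0,0]},
    {"linear": [0,0,-40],"delta_rot": [0,0,0]}
  ]
}}

```text
clock: 11.05
position: [464.3, -104.4, 49.2]
eef_rot: [0.827, 0.561, 0.001, 0.001]
contact_force: [-0.3, -0.3, -2.3]
grip_width: 0.158
```

```bash
python3 - <<'E'
from h import *; from workcell import manip,eyes
s=manip.sense(); goto(s,(516.5,118,47),103); c=eyes.camera('wrist'); P=cloud(c)
for k in('yellow','blue'):
    q=P[mask(c,k)>0][:,2]; print(k,len(q),np.percentile(q,[10,50,90]).round(1))
E
```

```text
t 11.05 at [ 464.3 -104.4   49.2] lin [226.  -33.7   2. ] rot [  0.14   0.06 -34.69] F [-0.3 -0.3 -2.3] w 0.158
yellow 16969 [ 62.1  63.3 176.1]
blue 2797 [101.9 102.7 103.7]
```

{"op": "play_rows", "data": {
  "targets": [
    {"linear": [20,-3,0],"delta_rot": [0,0,-4]},
    {"linear": [55,-8,0],"delta_rot": [0,0,-9]},
    {"linear": [95,-14,0],"delta_rot": [0,0,-15]},
    {"linear": [135,-20,0],"delta_rot": [0,0,-22]},
    {"linear": [175,-26,0],"delta_rot": [0,0,-28]},
    {"linear": [208,-31,1],"delta_rot": [0,0,-33]},
    {"linear": [226,-34,2],"delta_rot": [0,0,-34.7]},
    {"linear": [226,-34,2],"delta_rot": [0,0,-34.7]}
  ]
}}

```text
clock: 11.9
position: [514.9, 122.5, 45.5]
eef_rot: [0.62, 0.785, 0.001, -0.0]
contact_force: [0.7, 1.2, -2.0]
grip_width: 0.155
```

```bash
python3 - <<'E'
from h import *; from workcell import manip,eyes
s=manip.sense(); goto(s,(516.5,118,47),103); c=eyes.camera('wrist'); P=cloud(c); cv2.imwrite('pics/w7.png',c['frame'][:,:,::-1])
for k,z in(('yellow',21),('yellow',63),('blue',61),('blue',102)):
    m=mask(c,k)*((P[...,2]>z-6)&(P[...,2]<z+6)&(c['z_map']>0)); n,l,st,_=cv2.connectedComponentsWithStats(m)
    i=1+st[1:,4].argmax(); vv,uu=np.nonzero(l==i); Q=P[vv,uu]; print(k,z,st[i],'zmed',np.median(Q[:,2]).round(1),'cloud',rect(Q),'plane',rect(plane(c,np.c_[uu,vv],np.median(Q[:,2]))))
    print(cv2.boxPoints(cv2.minAreaRect(Q[:,:2].astype(np.float32))).round(1).tolist())
E
```

```text
t 11.9 at [514.9 122.5  45.5] lin [-4.7  0.6 -1.5] rot [ 0.03 -0.08  0.41] F [ 0.7  1.2 -2. ] w 0.155
yellow 21 [ 187    0  153   75 8852] zmed 21.1 cloud (493.0, 228.1, 90.3, 41.2, 13.0) plane (493.1, 227.5, 90.1, 41.1, 13.4)
[[444.29998779296875, 238.0], [453.6000061035156, 197.89999389648438], [541.5999755859375, 218.10000610351562], [532.4000244140625, 258.29998779296875]]
yellow 63 [  174   140   168   100 10534] zmed 59.2 cloud (509.8, 143.5, 90.4, 56.7, 13.2) plane (509.8, 143.6, 90.0, 57.0, 13.4)
[[459.3999938964844, 160.8000030517578], [472.29998779296875, 105.5999984741211], [560.2999877929688, 126.19999694824219], [547.4000244140625, 181.5]]
blue 61 [250   0  28  33 886] zmed 61.1 cloud (492.3, 230.4, 14.1, 13.3, -77.3) plane (492.4, 230.1, 14.0, 13.1, -76.6)
[[484.29998779296875, 235.8000030517578], [487.3999938964844, 222.0], [500.3999938964844, 224.89999389648438], [497.29998779296875, 238.6999969482422]]
blue 102 [ 242  187   31   61 1850] zmed 99.0 cloud (510.1, 142.2, 28.5, 13.4, -75.9) plane (510.0, 142.3, 28.1, 13.3, -76.0)
[[500.1000061035156, 154.3000030517578], [507.0, 126.69999694824219], [520.0999755859375, 130.0], [513.0999755859375, 157.60000610351562]]
```

View pics/w7.png

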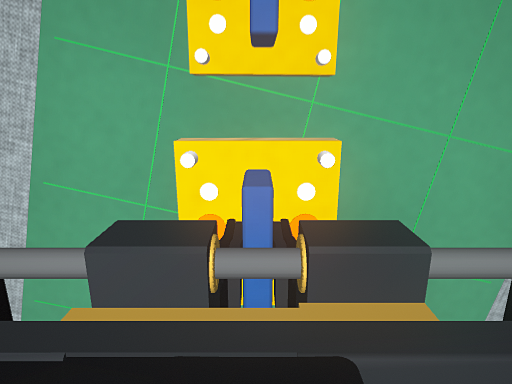

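Wrist view: the fixed deck's open edge is at row 74 and the held deck's front edge at row 140, nearly in line. The gap is 37 mm along the axis, with 2.7 mm of sideways correction and 38 mm to lower. I'll lower with about 3 mm of gap left, then slide it closed.

{"op": "play_rows", "data": {
  "targets": [
    {"linear": [12,1,0],"delta_rot": [0,0,0.2]},
    {"linear": [26,2,4],"delta_rot": [0,0,0.2]},
    {"linear": [34,2.7,12],"delta_rot": [0,0,0.2]},
    {"linear": [34,2.7,22],"delta_rot": [0,0,0.2]},
    {"linear": [34,2.7,30],"delta_rot": [0,0,0.2]},
    {"linear": [34,2.7,35],"delta_rot": [0,0,0.2]},
    {"linear": [34,2.7,37],"delta_rot": [0,0,0.2]},
    {"linear": [34,2.7,37.5],"delta_rot": [0,0,0.2]}
  ]
}}

```text
clock: 12.75
position: [509.7, 153.4, 7.8]
eef_rot: [0.623, 0.783, -0.0, -0.0]
contact_force: [-0.3, 0.6, -2.2]
grip_width: 0.157
```

```bash
cat > g.py <<'E'
from h import *; from workcell import manip,eyes
s=manip.sense(); goto(s,s['position'],103); c=eyes.camera('wrist'); P=cloud(c)
m=mask(c,'yellow')>0; M=R.from_quat(s['eef_rot']); L=M.inv().apply((P-s['position']).reshape(-1,3)).reshape(P.shape)
m&=(P[...,2]>12)&(P[...,2]<40)&(abs(L[...,1])<60)
a=L[m]; 
for y in(-35,-18,18,35):
    x=np.sort(a[abs(a[:,1]-y)<4][:,0]); d=np.diff(x); i=d.argmax(); print('y',y,'gap from',x[i].round(1),'to',x[i+1].round(1),'z',[np.median(P[...,2][m&(abs(L[...,1]-y)<4)&q]).round(1) for q in(L[...,0]<=x[i],L[...,0]>x[i])])
for lo,hi in((x[i]-12,x[i]-2),(x[i+1]+2,x[i+1]+12)):
    q=a[(a[:,0]>lo)&(a[:,0]<hi)][:,1]; print('sides',q.min().round(1),q.max().round(1))
E
python3 g.py
```

```text
t 12.75 at [509.7 153.4   7.8] lin [0. 0. 0.] rot [-0.03  0.   -0.02] F [-0.3  0.6 -2.2] w 0.157
y -35 gap from 50.0 to 56.5 z [np.float64(21.3), np.float64(21.2)]
y -18 gap from 49.9 to 56.5 z [np.float64(21.4), np.float64(21.2)]
y 18 gap from 50.0 to 56.4 z [np.float64(21.3), np.float64(21.1)]
y 35 gap from 49.9 to 56.5 z [np.float64(21.3), np.float64(21.2)]
sides -45.2 45.0
sides -44.5 45.8
```

Parallel, with about a 6 mm gap and 0.8 mm sideways error. Closing the gap gently.

{"op": "play_rows", "data": {
  "targets": [
    {"linear": [1.5,0.7,0],"delta_rot": [0,0,0]},
    {"linear": [3,0.7,0],"delta_rot": [0,0,0]},
    {"linear": [4.5,0.7,0],"delta_rot": [0,0,0]},
    {"linear": [5.5,0.7,0],"delta_rot": [0,0,0]},
    {"linear": [6,0.7,0.2],"delta_rot": [0,0,0]},
    {"linear": [6,0.7,0.4],"delta_rot": [0,0,0]}
  ]
}}

```text
clock: 13.4
position: [509.3, 159.6, 7.6]
eef_rot: [0.623, 0.783, 0.0, 0.0]
contact_force: [-0.8, -1.6, 2.3]
grip_width: 0.164
```

```bash
python3 g.py
```

```text
t 13.4 at [509.3 159.6   7.6] lin [0. 0. 0.] rot [ 0.   -0.   -0.01] F [-0.8 -1.6  2.3] w 0.164
y -35 gap from 41.7 to 42.2 z [np.float64(21.1), np.float64(21.2)]
y -18 gap from -5.6 to -5.0 z [np.float64(22.4), np.float64(21.2)]
y 18 gap from 69.4 to 69.9 z [np.float64(21.1), np.float64(21.2)]
y 35 gap from 40.5 to 41.1 z [np.float64(21.2), np.float64(21.2)]
sides -45.0 45.1
sides -45.6 45.2
```

Gap closed, with light contact. I'll release, allowing time for the fingers, and go up.

{"op": "play_rows", "data": {
  "targets": [
    {"linear": [0,0,0],"delta_rot": [0,0,0]},
    {"linear": [0,0,0],"delta_rot": [0,0,0]},
    {"linear": [0,0,0],"delta_rot": [0,0,0]},
    {"linear": [0,0,0],"delta_rot": [0,0,0]},
    {"linear": [0,0,0],"delta_rot": [0,0,0]},
    {"linear": [0,0,0],"delta_rot": [0,0,0]}
  ],
  "hand": 0.4
}}

```text
clock: 14.05
position: [509.3, 159.6, 7.6]
eef_rot: [0.623, 0.783, 0.0, -0.0]
contact_force: [-0.1, -0.4, -0.9]
grip_width: 0.568
```

{"op": "play_rows", "data": {
  "targets": [
    {"linear": [0,0,-5],"delta_rot": [0,0,0]},
    {"linear": [0,0,-25],"delta_rot": [0,0,0]},
    {"linear": [0,0,-60],"delta_rot": [0,0,0]},
    {"linear": [0,0,-100],"delta_rot": [0,0,0]},
    {"linear": [-40,0,-140],"delta_rot": [0,0,0]},
    {"linear": [-60,0,-160],"delta_rot": [0,0,0]},
    {"linear": [-60,0,-160],"delta_rot": [0,0,0]},
    {"linear": [-60,0,-160],"delta_rot": [0,0,0]}
  ]
}}

```text
clock: 14.85
position: [522.9, 101.0, 167.9]
eef_rot: [0.623, 0.782, 0.0, 0.0]
contact_force: [0.7, 1.0, 0.0]
grip_width: 0.598
```

```bash
python3 - <<'E'
from h import *; from workcell import manip,eyes
s=manip.sense(); goto(s,s['position'],103); c=eyes.camera('wrist'); P=cloud(c); cv2.imwrite('pics/w8.png',c['frame'][:,:,::-1])
for k,z in(('yellow',21),('blue',61)):
    m=mask(c,k)*((P[...,2]>z-6)&(P[...,2]<z+6)&(c['z_map']>0)); n,l,st,_=cv2.connectedComponentsWithStats(m)
    for i in range(1,n):
        if st[i,4]>150: vv,uu=np.nonzero(l==i); Q=P[vv,uu]; print(k,st[i],np.median(Q[:,2]).round(1),rect(Q))
c=eyes.camera('top'); P=cloud(c); m=mask(c,'blue')*((P[...,2]>53)&(P[...,2]<69)); m[:,:330]=0
vv,uu=np.nonzero(m[:220]); print('red guide',rect(plane(c,np.c_[uu,vv],61)),'start 477.2 -295.3')
E
```

```text
t 14.85 at [522.9 101.  167.9] lin [0. 0. 0.] rot [ 0.05  0.01 -0.08] F [0.7 1.  0. ] w 0.598
yellow [  208     0    97   162 11903] 21.2 (503.2, 184.7, 150.7, 90.1, -76.8)
blue [248   0  16  33 503] 61.1 (490.6, 235.4, 24.3, 12.4, -76.9)
blue [ 249   73   16   79 1116] 61.1 (508.9, 160.0, 67.1, 12.9, -76.8)
red guide (478.6, -296.3, 68.6, 16.4, 64.6) start 477.2 -295.3
```

View pics/w8.png

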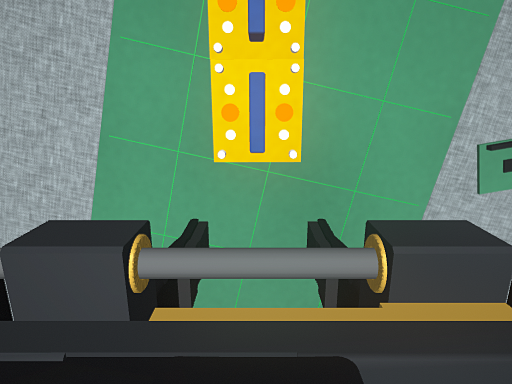

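The decks form one continuous yellow strip with the seam near row 58. The guides line up at column 257, and the robot is clear.

```bash
python3 -c "
from workcell import workorder; print(workorder.finish_job())"
```

```text
the job is handed in; nothing more can be done
None
```

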